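# Shift the gearstick into third

## Robot

A 6-joint arm with a two-finger parallel gripper is mounted at the origin on a cart in front of the work surface, level with it; the furniture and walls round the work are solid. World frame = base frame: x ahead of the robot, y to its left, z up, the work surface at z = 0. Lengths are in m, angles in rad, forces in N, time in s.
With the tool pointing down it reaches from about 0.425 to 0.95 m from the base axis. Payload 3.5 kg.
Tool frame: the origin (TCP) lies midway between the tips of the shut fingers; the grasp point (between the pads) lies 19 mm behind it; z points along the fingers, y is the line along which they close (so a half turn about z gives the same grasp; the last joint's range is limited). The gripper opens to 85 mm and grips with 20 to 120 N. Pads are 22 mm wide; open, the fingers measure 114 mm over their backs; the gripper's body (76 mm by 85 mm) begins 54 mm behind the grasp point. The pads swing forward as they close: fully open they stand 13 mm farther back than shut.
Start: joints at [0.972, 0.286, 1.577, -0, 1.279, -0.15], TCP at [0.293, 0.608, 0.231] pointing down, gripper open.
Joint ranges: [-2.77, 2.77], [-0.9, 2.22], [0.21, 2.48], [-1.53, 4.67], [0.24, 2.81], [-2.84, 2.84]. Speed limits (rad/s): [2.79, 2.79, 3.14, 3.14, 3.14, 3.14].

## Interface

Orientations are given as a unit quaternion [x, y, z, w].
In Python, from plant import get_state, read_camera, ctrl gives the robot as it stands.
- The arm moves only by the shell command python3 -m crank 'ROWS' [FORCE]. ROWS is JSON, a list of rows, each a list of 3 entries, a list of its own where there are three numbers: the shift along the tool's x, y, z in mm, then the turn about the tool's z in degrees, then the closure in counts, from 0 (fully open) to 255 (shut). In form: [[[tx, ty, tz], yaw, claw], ...]. A call has 1 to 10 rows; each row is the pose to reach, as a shift and turn from the pose commanded when the call began, along the tool's axes at that moment; what a row does not reach only later rows make up. A row lasts 1/10 s, in which the tool goes at most 50 mm and 8.59 degrees, less where a joint would pass 70% of its speed; a pose out of reach is approached as far as the arm can. A call with a gripper value outside its range is refused whole. The fingers move at their own pace and stop on an object; FORCE is the grip in N (left out, the last holds). Time passes only in rows, so rows that repeat a pose let the fingers close. It gives the time, the measured TCP pose, the force, the opening and the grip force at its end, in the units of the state.
- get_state(): the state, without advancing time (a new reading comes with each control period).
- read_camera(name): name is "scene" or "top"; returns a dict with "frame" (400x640x3 uint8, blue, green, red), "range_z" (400x640 float32, m along the optical axis (not along the pixel's ray), 0 where there is no reading), "vfov" (degrees; the focal length in pixels is half the picture's height over the tangent of half this angle, whatever the lens; pixels are square), "cx", "cy" (the principal point, pixels), "k1" (the pictures are not rectified: a ray, as slopes to the right and down, at radius r is drawn at 1 + k1 r^2 times it, then the intrinsics apply), "origin" and "orientation" of the camera in the world. Camera axes: x right, y down, z forward; pixel columns grow to the right and rows downward; lengths in m; the calibration is good to about 2 mm. A picture is of the moment at which its call begins.
- ctrl.sign_off(): hands the job in; it is judged then, once.
The state is a dict: "time": time; "qpos": joint angles; "dq": joint speeds; "joint_efforts": joint torques, N m; "eef_pos": TCP position; "tcp_rot": TCP orientation; "contact_force": force on the tool from outside, world axes, zero at the start; "wrist_torque": the same for the moment, N m; "opening": opening from 0.0 (shut) to 1.0 (fully open); "finger_force": force on a finger pad.
Only numpy, scipy, OpenCV 4.12 (cv2) and the standard library are available. Lean on these libraries where they do the work, as an engineer would, in place of code of your own. Each camera call takes 0.05 s, during which the arm holds its last target. There are 200 camera calls.

## Task

The shift tower of a gearbox is bolted to the bench with its stick standing in the neutral cross channel of the H-shaped gate. Push the stick by its knob across to the right-hand end of the cross channel, then push it forward, away from the robot, until it is fully home in the third slot, the far right one; go into no other slot on the way. Only push, with the fingertips or the outside of the fingers, no harder than needed: do not grip the knob, do not disturb the loose things standing round the tower, and finish clear of everything.

Things in the scene. Friction and masses are not known exactly. Their poses are not given: they have to be found in the camera images.
- tower: Grey cast shift tower fixed to the bench. Origin: centre of its underside, on the bench. Its own +x is forward (away from the robot), +y left, z up; it stands turned by up to 0.4 rad. Flange 150 (x) x 160 (y) x 12 mm with bolt heads to z = 20 mm in the corners; neck 106 x 116 mm with a level steel gate plate on top, upper face at z = 110 mm.
- gate_centre (a point): Centre of the gate plate's upper face; axes as the tower. A 14 mm wide cross channel runs along y through it. At its ends (y = +20 and -20 mm) a 14 mm wide slot runs forward and another back, to 33 mm from the channel's middle. First slot: left forward; second: left back; third: right forward (+x, y = -20 mm); fourth: right back.
- knob (a point): Centre of the black upright barrel-shaped knob of the stick: 36 mm thick, 40 mm tall, on a steel stem of 10 mm diameter. The stick pivots 20 mm above the bench below the gate centre; the knob centre is 190 mm from the pivot: 210 mm above the bench when upright (top at 230 mm, 70 mm of bare stem below). The point's z runs up the stick, x forward.
- across (a joint): Sideways lean of the stick, rad: -0.23 at the left end of the cross channel (knob about 43 mm left), 0 upright, +0.23 at the right end (knob about 43 mm right), with a hard stop at each end. Starts somewhere left of upright. Stays where it is left; about 2 N at the knob moves it.
- forward (a joint): Forward lean of the stick, rad: 0 in the cross channel (about 0.03 of play each way), +0.27 fully home in a forward slot (knob about 50 mm forward), -0.27 in a backward one, with a hard stop at each end. It can leave 0 only with across near -0.23 or +0.23. Stays where it is left; about 2 N at the knob moves it.
- nut: Loose big hexagon nut lying flat, 46 x 52 x 24 mm, right of the tower (about 120 mm from its centre). Origin: centre of its underside. Leave alone.
- bolt: Loose large bolt lying on the bench, 34 x 89 x 30 mm (long along its y), left of the tower (about 130 mm from its centre). Origin: centre of its underside. Leave alone.
- bar: Loose turned steel bar offcut standing upright, 30 mm diameter, 101 mm tall, beyond the tower (about 130 mm from its centre). Origin: centre of its foot. Leave alone.
- glue: Loose red squeeze bottle with a white nozzle, standing, 35 x 50 x 124 mm, beyond the tower to the right (about 145 mm from its centre). Origin: centre of its foot. Leave alone.

How it is judged:
By the outcome, as a careful person would: the job done as asked, in the order asked, and still so for the second after the job is handed in, with the robot touching nothing.
It also fails if it takes over 35 s, if anything falls off the work surface, if the arm or the gripper's body presses on something with over 40 N, if the wrist force passes 120 N, or if a joint passes its speed limit or range.

## Working session

There is one attempt and no reset: what is moved stays moved. The work goes in short steps, Python scripts to look and compute and a shell command to move; the robot and the scene stay as the last step left them, time stands still between calls to the robot, and variables do not carry over. Pictures are saved under pics/ and viewed, at most 10 in all, crops included, and the job is handed in when it is done.

```bash
mkdir -p pics; cat > h.py <<'E'
import numpy as np, cv2
from scipy.spatial.transform import Rotation as R
from plant import get_state, read_camera, ctrl
def cloud(c):
    f=200/np.tan(np.radians(c['vfov'])/2)
    K=np.array([[f,0,c['cx']],[0,f,c['cy']],[0,0,1.]])
    v,u=np.mgrid[0:400,0:640]
    p=cv2.undistortPoints(np.stack([u,v],-1).reshape(-1,1,2).astype(float),K,np.array([c['k1'],0,0,0.])).reshape(400,640,2)
    z=c['range_z']
    P=np.dstack([p*z[...,None],z])
    return P@R.from_quat(c['orientation']).as_matrix().T+np.array(c['origin']), z>0
E
python3 - <<'E'
from h import *
for n in('scene','top'):
    c=read_camera(n); cv2.imwrite(f'pics/{n}0.png',c['frame']); np.savez(f'{n}0.npz',**c)
    print(n,c['origin'],c['orientation'],c['vfov'],c['k1'])
s=get_state(); print(s['time'],s['eef_pos'],s['tcp_rot'],R.from_quat(s['tcp_rot']).as_matrix().round(3))
E
```

```text
scene [ 0.28721421 -0.53316597  0.56131517] [ 0.83203468 -0.20926969  0.12915679 -0.49723537] 55.35863989215937 -0.04573339703251696
top [0.47871789 0.16276425 0.96598773] [ 0.7357403  -0.66944487  0.06897782 -0.07597255] 49.77238014295127 0.04078447920953949
0.1 [0.29251296 0.60766923 0.23006208] [ 2.22538253e-01  9.74923361e-01 -1.00419440e-03 -3.96755329e-04] [[-0.901  0.434 -0.001]
 [ 0.434  0.901 -0.002]
 [ 0.    -0.002 -1.   ]]
```

View pics/scene0.png

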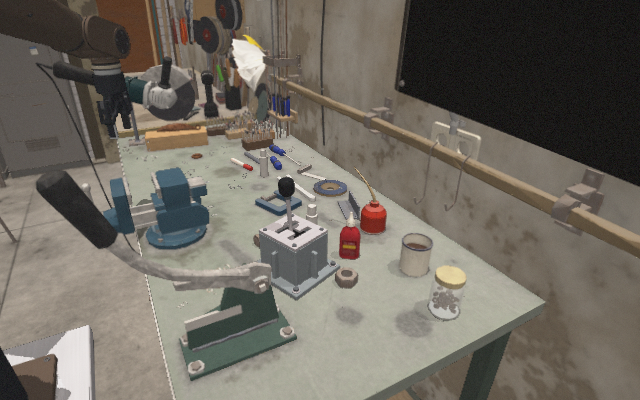

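View pics/top0.png

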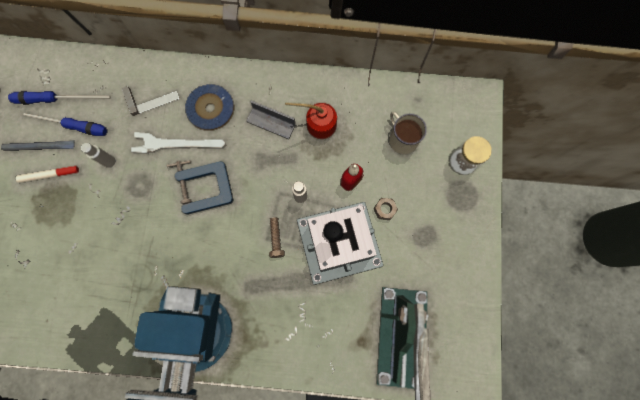

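The scene view shows the knob at (286,187) above the gate plate (293,235). In the top view the knob is at (333,232) and the plate centre at about (343,238), with the bar at (300,188), glue at (352,176), nut at (386,208) and bolt at (277,237). A lever press stands front right and a vise front left.

```bash
cat > m.py <<'E'
from h import *
def knob(c):
    P,ok=cloud(c); f=c['frame'].max(2)
    m=ok&(f<60)&(P[...,2]>.17)&(P[...,2]<.26)&(abs(P[...,0]-.5)<.25)&(abs(P[...,1]-.15)<.2)
    n,l,s,ce=cv2.connectedComponentsWithStats(m.astype(np.uint8))
    i=1+np.argmax(s[1:,4]); Q=P[l==i]
    return Q, ce[i], s[i]
E
python3 - <<'E'
from m import *
C={n:dict(np.load(n+'0.npz')) for n in('scene','top')}
for n,c in C.items():
    P,ok=cloud(c); 
    Q,ce,s=knob(c); print(n,'knob',ce,s,Q.min(0).round(4),Q.max(0).round(4),np.median(Q,0).round(4))
    print(' bench z near', np.median(P[...,2][ok&(abs(P[...,2])<.02)]))
    T=Q[Q[:,2]>Q[:,2].max()-.006]; print(' top mean',T.mean(0).round(4),len(T))
    m=ok&(abs(P[...,2]-.11)<.008)&(abs(P[...,0]-np.median(Q[:,0]))<.12)&(abs(P[...,1]-np.median(Q[:,1]))<.1)
    k,l,st,_=cv2.connectedComponentsWithStats(m.astype(np.uint8)); i=1+np.argmax(st[1:,4])
    G=P[l==i]; r=cv2.minAreaRect((G[:,:2]*1000).astype(np.float32)); print(' plate',r,np.median(G[:,2]))
# tall things
P,ok=cloud(C['top'])
m=ok&(P[...,2]>.02)&(P[...,2]<.6)
k,l,st,ce=cv2.connectedComponentsWithStats(m.astype(np.uint8))
for i in range(1,k):
    if st[i,4]>60:
        Q=P[l==i]; print(ce[i].round(),Q.min(0).round(3),Q.max(0).round(3))
c=C['scene'];P,ok=cloud(c)
for u,v in [(75,210),(110,240),(150,275),(250,280),(60,190),(50,180)]: print('lever',u,v,P[v,u].round(3))
E
```

```text
scene knob [285.79545455 186.79924242] [278 178  16  21 264] [0.5647 0.1282 0.184 ] [0.5946 0.159  0.2291] [0.5767 0.1348 0.2147]
 bench z near -0.00018745445289830576
 top mean [0.5794 0.1412 0.2262] 70
 plate ((585.8484497070312, 127.90728759765625), (106.44009399414062, 118.08294677734375), 20.15430450439453) 0.10922509455536761
top knob [333.05263158 231.41118421] [324 222  19  20 304] [0.563  0.1318 0.2023] [0.5956 0.1648 0.2312] [0.5781 0.1487 0.2267]
 bench z near 0.0001045002267026085
 top mean [0.58   0.1486 0.2276] 213
 plate ((584.9019165039062, 129.35366821289062), (105.35086822509766, 115.2508316040039), 20.102188110351562) 0.1100891732320941
[371.  31.] [ 0.872 -0.529  0.02 ] [1.023 0.973 0.464]
[30. 96.] [0.838 0.817 0.02 ] [0.872 0.919 0.033]
[273. 112.] [0.85  0.257 0.02 ] [0.886 0.361 0.044]
[320. 118.] [0.822 0.16  0.02 ] [0.89  0.265 0.167]
[407. 132.] [ 0.803 -0.034  0.02 ] [0.883 0.04  0.084]
[ 83. 126.] [0.778 0.688 0.02 ] [0.81  0.787 0.031]
[471. 155.] [ 0.765 -0.17   0.02 ] [ 0.828 -0.106  0.098]
[ 96. 153.] [0.707 0.658 0.021] [0.737 0.689 0.104]
[352. 176.] [0.705 0.091 0.02 ] [0.75  0.138 0.126]
[299. 191.] [0.667 0.211 0.02 ] [0.693 0.241 0.104]
[386. 208.] [0.647 0.008 0.02 ] [0.691 0.057 0.029]
[341. 238.] [0.517 0.06  0.021] [0.67  0.199 0.231]
[276. 246.] [0.539 0.249 0.02 ] [0.608 0.279 0.034]
[179. 340.] [0.26  0.349 0.02 ] [0.46  0.479 0.172]
[411. 345.] [ 0.313 -0.043  0.02 ] [0.484 0.027 0.204]
lever 75 210 [ 0.219 -0.047  0.34 ]
lever 110 240 [ 0.246 -0.042  0.286]
lever 150 275 [ 0.28   0.263 -0.001]
lever 250 280 [ 0.432 -0.029  0.14 ]
lever 60 190 [ 0.211 -0.045  0.368]
lever 50 180 [ 0.204 -0.043  0.381]
```

```bash
python3 -m crank '[[[-20,-12,-40],8,255],[[-60,-36,-60],16,255],[[-100,-60,-60],24,255],[[-145,-87,-60],32,255],[[-190,-114,-60],40,255],[[-235,-141,-60],44.2,255],[[-280,-168,-60],44.2,255],[[-325,-195,-60],44.2,255],[[-370,-222,-60],44.2,255],[[-414,-249,-60],44.2,255]]' 20
cat > st.py <<'E'
from m import *
import sys
G=np.array([.5855,.1285,0]); a=np.radians(20.1); B=np.array([[np.cos(a),np.sin(a),0],[-np.sin(a),np.cos(a),0],[0,0,1]])
s=get_state(); M=R.from_quat(s['tcp_rot']).as_matrix()
print('t',s['time'],'tcp fwd/left/z mm',(B@(s['eef_pos']-G)*1000).round(1),'F fl',(B@s['contact_force']).round(1),'open',s['opening'])
print('tool axes in tower cols\n',(B@M).round(3))
for n in sys.argv[1:]:
    c=read_camera(n); cv2.imwrite(f"pics/{n}_{s['time']:.2f}.png",c['frame'])
    Q,ce,st=knob(c); T=Q[Q[:,2]>Q[:,2].max()-.006]; print(n,'knob top fl',(B@(T.mean(0)-G)*1000).round(1),len(T))
E
python3 st.py
```

```text
time: 1.1
eef_pos: [0.5494, 0.2161, 0.2908]
tcp_rot: [0.573, 0.82, -0.0, -0.0]
contact_force: [0.6, 0.2, -0.5]
opening: 0.003
finger_force: 0.0
t 1.1 tcp fwd/left/z mm [ -3.8  94.7 290.8] F fl [ 0.6 -0.1 -0.5] open 0.0028951405619350237
tool axes in tower cols
 [[ 0.     1.    -0.001]
 [ 1.    -0.     0.   ]
 [ 0.    -0.001 -1.   ]]
```

```bash
python3 -m crank '[[[0,0,0],0,255],[[0,0,30],0,255],[[0,0,60],0,255],[[0,0,90],0,255],[[0,0,90],0,255]]'; python3 st.py top scene; ls pics
```

```text
time: 1.6
eef_pos: [0.545, 0.2179, 0.1954]
tcp_rot: [0.573, 0.82, -0.004, -0.004]
contact_force: [-0.4, 0.7, -0.2]
opening: -0.002
finger_force: 0.0
t 1.6 tcp fwd/left/z mm [ -7.3  97.9 195.4] F fl [-0.1  0.8 -0.2] open -0.0016245794466657939
tool axes in tower cols
 [[-0.     1.    -0.011]
 [ 1.     0.     0.002]
 [ 0.002 -0.011 -1.   ]]
top knob top fl [  1.4  19.  227.7] 176
scene knob top fl [ -8.6  87.4 256.8] 73
scene0.png
scene_1.60.png
top0.png
top_1.60.png
```

```bash
python3 -m crank '[[[-20,8,0],0,255],[[-35,8,0],0,255],[[-45,8,0],0,255],[[-53,8,0],0,255],[[-61,8,0],0,255],[[-69,8,0],0,255],[[-77,8,0],0,255],[[-85,8,0],0,255],[[-90,8,0],0,255],[[-90,8,0],0,255]]'; python3 st.py top
```

```text
time: 2.7
eef_pos: [0.5875, 0.1353, 0.2011]
tcp_rot: [0.573, 0.819, -0.0, 0.0]
contact_force: [0.1, 0.3, -0.3]
opening: -0.003
finger_force: 0.0
t 2.7 tcp fwd/left/z mm [  4.2   5.7 201.1] F fl [ 0.2  0.2 -0.3] open -0.0033693141508473203
tool axes in tower cols
 [[ 0.001  1.    -0.   ]
 [ 1.    -0.001 -0.001]
 [-0.001 -0.    -1.   ]]
top knob top fl [-24.2  18.8 253.8] 1
```

```bash
python3 - <<'E'
import cv2,glob
i=cv2.imread(sorted(glob.glob('pics/top_*.png'))[-1]); cv2.imwrite('pics/crop1.png',cv2.resize(i[160:320,220:460],None,fx=3,fy=3))
E
```

```text
(no output)
```

View pics/crop1.png

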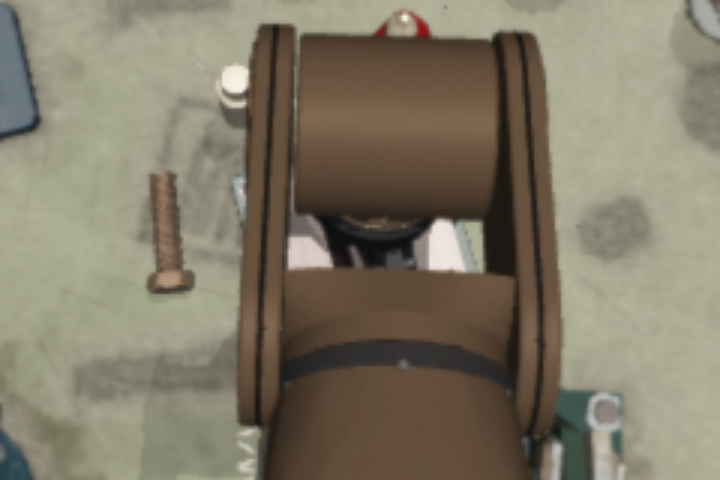

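The top view is covered by the arm, with only the bolt, bar and nozzle tips still in view. I'll use the scene view.

```bash
python3 - <<'E'
from h import *
c=read_camera('scene'); cv2.imwrite('pics/crop2.png',cv2.resize(c['frame'][120:300,200:400],None,fx=3,fy=3))
E
```

```text
(no output)
```

View pics/crop2.png

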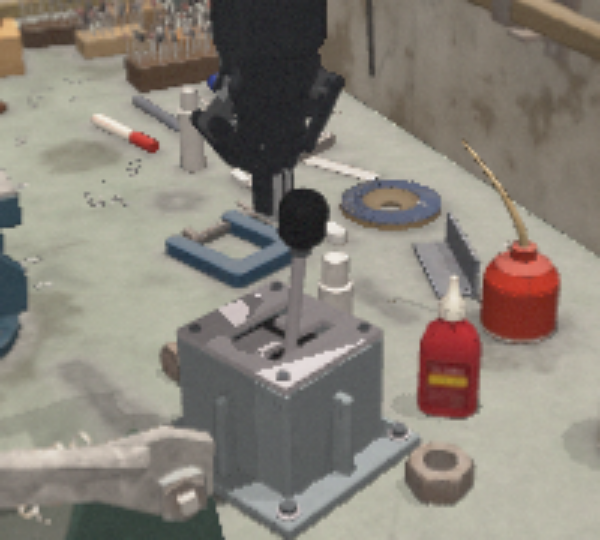

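The knob is at crop (302,218), about (301,193) in the full image. It has moved right with the finger touching its left side, and everything else is standing.

```bash
python3 -m crank '[[[-4,-3,0],0,255],[[-8,-3,0],0,255],[[-12,-3,0],0,255],[[-14,-3,0],0,255],[[-16,-3,0],0,255],[[-16,-3,0],0,255]]'; python3 st.py
cat > k.py <<'E'
from st import *
c=read_camera('scene');P,ok=cloud(c); t=(P-G)@B.T*1000
m=ok&(c['frame'].max(2)<60)&(t[...,2]>180)&(t[...,2]<235)&(abs(t[...,0])<75)&(t[...,1]<10)&(t[...,1]>-90)
Q=t[m]; print('knob min/max/med',len(Q),Q.min(0).round(1),Q.max(0).round(1),np.median(Q,0).round(1))
# stem, 135..165 high
m=ok&(t[...,2]>135)&(t[...,2]<165)&(abs(t[...,0])<60)&(abs(t[...,1])<60)
Q=t[m]; print('stem',len(Q),np.median(Q,0).round(1))
E
python3 k.py
```

```text
time: 3.4
eef_pos: [0.5899, 0.1199, 0.2012]
tcp_rot: [0.573, 0.82, -0.0, -0.0]
contact_force: [-0.2, 0.9, 0.1]
opening: -0.001
finger_force: 0.3
t 3.4 tcp fwd/left/z mm [  1.2  -9.6 201.2] F fl [0.1 0.9 0.1] open -0.0009744611357270608
tool axes in tower cols
 [[ 0.     1.    -0.001]
 [ 1.    -0.    -0.   ]
 [-0.    -0.001 -1.   ]]
t 3.4 tcp fwd/left/z mm [  1.2  -9.6 201.2] F fl [0.1 0.9 0.1] open -0.0009744611357270608
tool axes in tower cols
 [[ 0.     1.    -0.001]
 [ 1.    -0.    -0.   ]
 [-0.    -0.001 -1.   ]]
knob min/max/med 353 [-15.1 -59.5 183. ] [ 14.5  -4.8 234. ] [ -8.8 -45.3 215.6]
stem 53 [ -0.7 -30.6 148.7]
```

```bash
python3 -m crank '[[[-2,0,0],0,255],[[-3,0,0],0,255],[[-4,0,0],0,255],[[-4,0,0],0,255]]'; python3 k.py
```

```text
time: 3.85
eef_pos: [0.5913, 0.1164, 0.2013]
tcp_rot: [0.573, 0.82, -0.0, -0.0]
contact_force: [-1.2, 1.2, -1.2]
opening: 0.001
finger_force: 0.5
t 3.85 tcp fwd/left/z mm [  1.3 -13.4 201.3] F fl [-0.7  1.5 -1.2] open 0.0005488574872339437
tool axes in tower cols
 [[ 0.  1. -0.]
 [ 1. -0. -0.]
 [-0. -0. -1.]]
knob min/max/med 371 [-14.8 -62.7 182.6] [ 15.6  -8.8 234.2] [ -8.3 -47.1 215.4]
stem 51 [ -1.  -33.  149.7]
```

```bash
python3 -m crank '[[[-2,0,0],0,255],[[-3,0,0],0,255],[[-3,0,0],0,255]]'; python3 k.py
```

```text
time: 4.2
eef_pos: [0.5921, 0.1139, 0.2012]
tcp_rot: [0.573, 0.82, 0.0, -0.001]
contact_force: [-0.4, 3.7, -1.2]
opening: -0.0
finger_force: 1.4
t 4.2 tcp fwd/left/z mm [  1.2 -16.  201.2] F fl [ 0.9  3.6 -1.2] open -0.00022374651824788662
tool axes in tower cols
 [[ 0.     1.    -0.   ]
 [ 1.    -0.     0.001]
 [ 0.001 -0.    -1.   ]]
knob min/max/med 363 [-14.8 -65.4 181.3] [ 12.5 -10.9 234.9] [ -8.7 -49.7 214.9]
stem 54 [ -0.5 -34.4 150. ]
```

```bash
python3 -m crank '[[[-2,0,0],0,255],[[-2,0,0],0,255]]'; python3 k.py
```

```text
time: 4.45
eef_pos: [0.5925, 0.1126, 0.201]
tcp_rot: [0.573, 0.82, 0.001, -0.001]
contact_force: [-1.9, 5.6, -1.3]
opening: -0.005
finger_force: 2.5
t 4.45 tcp fwd/left/z mm [  1.2 -17.3 201. ] F fl [ 0.1  5.9 -1.3] open -0.0054731181159749665
tool axes in tower cols
 [[ 0.     1.    -0.001]
 [ 1.    -0.     0.003]
 [ 0.003 -0.001 -1.   ]]
knob min/max/med 368 [-14.7 -65.6 182.8] [ 14.3 -11.5 234.9] [ -8.6 -51.1 214.6]
stem 51 [ -0.6 -35.7 150.9]
```

The stick is at the right-hand stop: the force rises and the knob no longer moves. Next I back off and go round behind it.

```bash
python3 -m crank '[[[15,0,0],0,255],[[30,0,0],0,255],[[30,-20,0],0,255],[[30,-45,0],0,255],[[30,-52,0],0,255],[[30,-52,0],0,255],[[5,-52,0],0,255],[[-20,-52,0],0,255],[[-26,-52,0],0,255],[[-26,-52,0],0,255]]'; python3 k.py;python3 - <<'E'
from h import *
c=read_camera('scene'); cv2.imwrite('pics/crop3.png',cv2.resize(c['frame'][120:300,200:400],None,fx=3,fy=3))
E
```

```text
time: 5.5
eef_pos: [0.5541, 0.069, 0.2015]
tcp_rot: [0.574, 0.819, 0.0, 0.0]
contact_force: [-0.3, -0.1, 0.5]
opening: 0.001
finger_force: 0.0
t 5.5 tcp fwd/left/z mm [-50.  -45.1 201.5] F fl [-0.3  0.   0.5] open 0.0013492145326089956
tool axes in tower cols
 [[ 0.002  1.     0.001]
 [ 1.    -0.002 -0.   ]
 [-0.     0.001 -1.   ]]
knob min/max/med 361 [-65.2 -63.7 184.1] [ 14.5 -32.7 234.6] [ -9.9 -52.1 215.7]
stem 54 [ -0.7 -34.  150.4]
```

View pics/crop3.png

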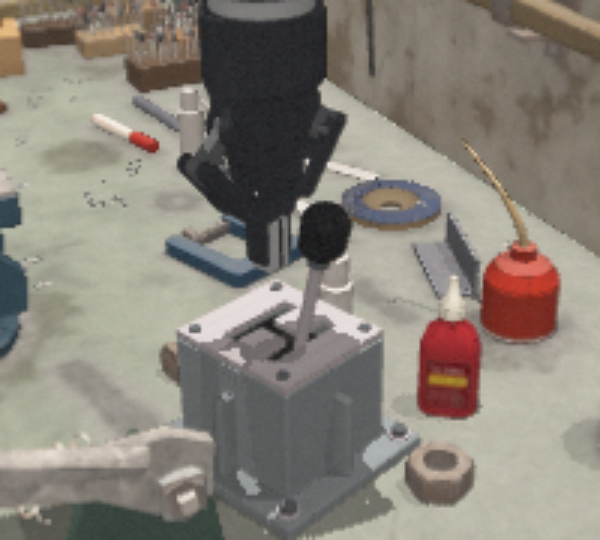

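The stick is leaning right at crop (325,230) and the fingers are behind it at (270,240). The finger knuckles lie along the push direction, so I'll turn the tool a quarter turn to put a clean finger side against the knob.

```bash
python3 -c "
from h import *
print(get_state()['qpos'])"; python3 -m crank '[[[0,-12,0],0,255],[[0,-25,0],0,255],[[0,-25,0],0,255]]'; python3 st.py
```

```text
[-5.62001455e-02  5.58958141e-02  1.89595021e+00  4.02782789e-04
  1.18983644e+00 -4.06902448e-01]
time: 5.9
eef_pos: [0.5277, 0.061, 0.201]
tcp_rot: [0.573, 0.82, -0.0, -0.001]
contact_force: [-0.0, 0.8, -0.6]
opening: 0.001
finger_force: 0.0
t 5.9 tcp fwd/left/z mm [-77.4 -43.5 201. ] F fl [ 0.3  0.8 -0.6] open 0.0006139257781789802
tool axes in tower cols
 [[-0.     1.    -0.001]
 [ 1.     0.     0.   ]
 [ 0.    -0.001 -1.   ]]
```

```bash
python3 -m crank '[[[0,0,0],8.5,255],[[0,0,0],17,255],[[0,0,0],25.5,255],[[0,0,0],34,255],[[0,0,0],42.5,255],[[0,0,0],51,255],[[0,0,0],59.5,255],[[0,0,0],68,255],[[0,0,0],76.5,255],[[0,0,0],85,255]]' >/dev/null; python3 -m crank '[[[0,0,0],5,255],[[0,0,0],5,255]]'; python3 st.py
```

```text
time: 7.1
eef_pos: [0.5294, 0.061, 0.2015]
tcp_rot: [0.985, 0.175, 0.0, 0.0]
contact_force: [0.4, 0.6, -0.2]
opening: -0.004
finger_force: 0.0
t 7.1 tcp fwd/left/z mm [-75.9 -44.1 201.5] F fl [ 0.6  0.4 -0.2] open -0.00405889293218538
tool axes in tower cols
 [[ 1.  0.  0.]
 [ 0. -1. -0.]
 [ 0.  0. -1.]]
```

```bash
python3 -m crank '[[[20,0,0],0,255],[[36,0,0],0,255],[[43,0,1],0,255],[[50,0,2],0,255],[[57,0,3],0,255],[[64,0,4],0,255],[[71,0,5],0,255],[[78,0,5],0,255],[[84,0,5],0,255],[[84,0,5],0,255]]'; python3 k.py; python3 - <<'E'
from h import *
c=read_camera('scene'); cv2.imwrite('pics/crop4.png',cv2.resize(c['frame'][120:300,200:400],None,fx=3,fy=3))
E
```

```text
time: 8.1
eef_pos: [0.6089, 0.09, 0.1957]
tcp_rot: [0.985, 0.175, -0.0, -0.0]
contact_force: [-0.4, 0.4, -1.0]
opening: 0.003
finger_force: 0.4
t 8.1 tcp fwd/left/z mm [  8.7 -44.2 195.7] F fl [-0.3  0.5 -1. ] open 0.0032305013242642333
tool axes in tower cols
 [[ 1.     0.    -0.001]
 [ 0.    -1.     0.   ]
 [-0.001 -0.    -1.   ]]
knob min/max/med 281 [ -3.8 -63.  181.6] [ 49.1 -32.  234.6] [ 23.3 -56.7 212.1]
stem 58 [ 22.9 -33.7 150.2]
```

View pics/crop4.png

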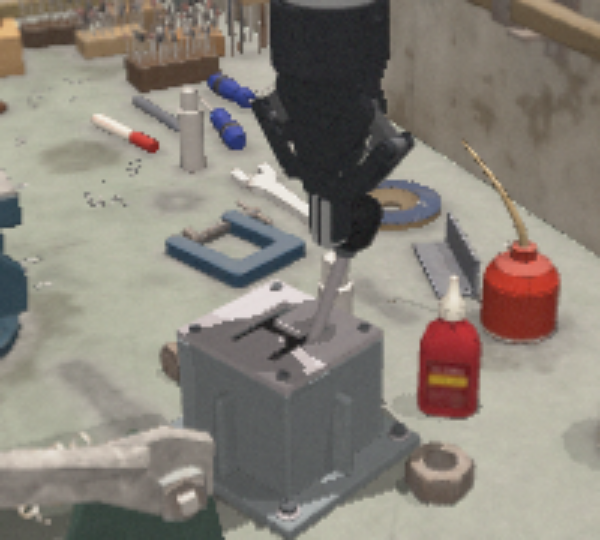

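The stick is moving into the far right slot, with the knob at crop (357,222). I'll push on until it stops.

```bash
python3 -m crank '[[[5,0,0],0,255],[[9,0,1],0,255],[[11,0,1],0,255],[[13,0,1],0,255],[[13,0,1],0,255]]'; python3 k.py
```

```text
time: 8.7
eef_pos: [0.6209, 0.0943, 0.1952]
tcp_rot: [0.985, 0.174, -0.0, -0.0]
contact_force: [-0.8, 0.2, -0.7]
opening: 0.001
finger_force: 0.5
t 8.7 tcp fwd/left/z mm [ 21.5 -44.3 195.2] F fl [-0.7  0.4 -0.7] open 0.0007749284399654844
tool axes in tower cols
 [[ 1. -0. -0.]
 [-0. -1.  0.]
 [-0. -0. -1.]]
knob min/max/med 248 [  9.2 -62.6 180.5] [ 59.6 -37.5 234.9] [ 36.6 -57.  209.7]
stem 58 [ 31.9 -33.1 149.3]
```

```bash
python3 -m crank '[[[2,0,0],0,255],[[4,0,0],0,255],[[4,0,0],0,255]]'; python3 k.py
```

```text
time: 9.05
eef_pos: [0.6246, 0.0956, 0.1953]
tcp_rot: [0.985, 0.174, -0.0, 0.0]
contact_force: [-1.2, -0.1, 0.2]
opening: 0.002
finger_force: 0.7
t 9.05 tcp fwd/left/z mm [ 25.4 -44.4 195.3] F fl [-1.2  0.3  0.2] open 0.0022984732410852257
tool axes in tower cols
 [[ 1. -0. -0.]
 [-0. -1. -0.]
 [-0.  0. -1.]]
knob min/max/med 243 [ 13.1 -62.7 180.1] [ 64.  -38.3 234.6] [ 39.7 -57.1 209.5]
stem 61 [ 34.7 -34.  150.9]
```

```bash
python3 -m crank '[[[2,0,0],0,255],[[3,0,0],0,255],[[3,0,0],0,255]]'; python3 k.py
```

```text
time: 9.4
eef_pos: [0.6267, 0.0964, 0.1949]
tcp_rot: [0.985, 0.174, -0.001, 0.0]
contact_force: [-4.6, -2.0, 0.1]
opening: -0.001
finger_force: 2.2
t 9.4 tcp fwd/left/z mm [ 27.6 -44.3 194.9] F fl [-5.  -0.3  0.1] open -0.0008328732425357666
tool axes in tower cols
 [[ 1.    -0.    -0.002]
 [-0.    -1.     0.   ]
 [-0.002 -0.    -1.   ]]
knob min/max/med 235 [ 15.6 -63.3 180.2] [ 66.  -34.7 234.9] [ 39.3 -57.1 209.9]
stem 61 [ 35.3 -33.7 151.3]
```

One more small push to confirm the stop, and then I'll back off and rise.

```bash
python3 -m crank '[[[2,0,0],0,255],[[2,0,0],0,255]]'; python3 k.py; python3 -m crank '[[[-15,0,0],0,255],[[-40,0,0],0,255],[[-80,0,0],0,255],[[-110,0,0],0,255],[[-125,0,-30],0,255],[[-125,0,-70],0,255],[[-125,0,-100],0,255],[[-125,0,-100],0,255],[[-125,0,-100],0,255]]'; python3 k.py top; python3 - <<'E'
from h import *
c=read_camera('scene'); d=read_camera('top')
cv2.imwrite('pics/end.png',np.hstack([cv2.resize(c['frame'][130:300,210:400],None,fx=2,fy=2),cv2.resize(d['frame'][140:310,240:430],None,fx=2,fy=2)]))
E
```

```text
time: 9.65
eef_pos: [0.628, 0.0969, 0.1947]
tcp_rot: [0.985, 0.174, -0.002, 0.0]
contact_force: [-6.0, -2.0, 0.5]
opening: 0.001
finger_force: 3.2
t 9.65 tcp fwd/left/z mm [ 29.  -44.2 194.7] F fl [-6.3  0.2  0.5] open 0.0008381296407498936
tool axes in tower cols
 [[ 1.    -0.    -0.004]
 [-0.    -1.     0.001]
 [-0.004 -0.001 -1.   ]]
knob min/max/med 234 [ 16.9 -62.7 181.5] [ 64.8 -33.2 235. ] [ 39.4 -57.1 210. ]
stem 62 [ 35.3 -33.8 150.5]
time: 10.6
eef_pos: [0.5131, 0.0545, 0.2971]
tcp_rot: [0.985, 0.174, 0.003, 0.0]
contact_force: [0.4, -0.4, -0.6]
opening: 0.004
finger_force: 0.0
t 10.6 tcp fwd/left/z mm [-93.4 -44.7 297.1] F fl [ 0.2 -0.5 -0.6] open 0.0035023714594505577
tool axes in tower cols
 [[ 1.    -0.     0.005]
 [-0.    -1.    -0.002]
 [ 0.005  0.002 -1.   ]]
top knob top fl [ 50.2 -41.2 217.3] 146
knob min/max/med 254 [ 32.  -62.5 180. ] [ 62.  -28.3 218.9] [ 41.6 -51.4 204.7]
stem 58 [ 35.2 -33.7 150.2]
```

View pics/end.png

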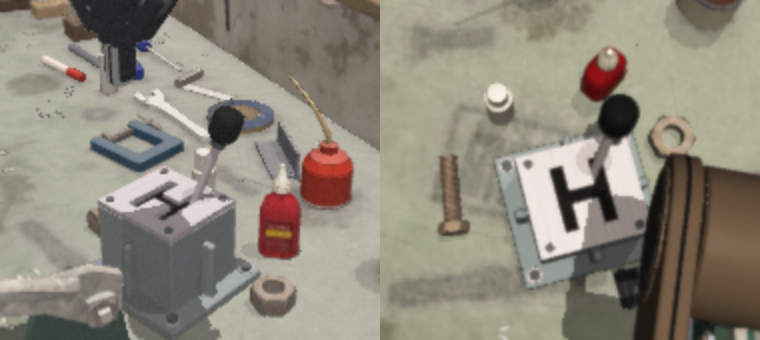

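The stick is home in the far right slot, with the knob at about (620,115) in the composite. The loose things are undisturbed and the gripper is clear.

```bash
python3 -c "
from plant import ctrl
print(ctrl.sign_off())"
```

```text
the job is handed in; nothing more can be done
None
```

The stick is in the third slot (far right) and against its forward stop, reached along the cross channel without entering any other slot. The hardest push I read was about 6 N, the loose parts look undisturbed, and the job was handed in with the gripper clear at about 10.6 s.

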